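Start the sample mill from its two-button pod

TASK

Get the orange sample mill started: with a fingertip or the outside of the fingers, push its white hood along the top, away from the robot, until it is fully closed over the chamber. Then press both green buttons of the grey start pod down at the same time, one fingertip on each, and keep both fully down for at least two full seconds, so that the interlock resets; then let go and move clear, leaving the hood closed. Grasp and lift nothing, and leave the jar, the dishes and the bottle where they stand.

Things in the scene. Friction and masses are not known exactly. Their poses are not given: they have to be found in the camera images.
- mill: Orange box-shaped sample mill, fixed to the bench, left or right of the pod: 250 x 165 mm, 110 mm high, on a black foot. Origin: centre of its underside. Its +x axis (lengthwise) is the way the hood closes, away from the robot, within 0.4 rad of world +x. The chamber (dark round well in a steel ring) lies in the flat top, 65 mm from the middle towards +x.
- hood (a joint): Travel of the hood along the mill's +x axis in m: 0 to 0.08. It starts open, at 0 to 0.03; 0.08 is its stop, fully closed over the chamber. It stays where it is left; pushing takes about 2 N of friction plus 8 N per m/s.
- hood_push (a point): Centre of the near upright face of the white hood, 128 mm above the bench; moves with the hood. The hood is a white block with two grey bands, 100 mm long in its sliding direction, 114 mm wide; its top is 146 mm above the bench, its underside 2 mm above the mill's flat top. Push this face along the mill's +x axis. In front of it at least 60 mm of the mill's top is free.
- pod: Grey start pod, fixed to the bench, 140 mm (its x) by 180 mm (its y) and 48 mm high. Origin: centre of its underside. A small amber lamp dome (62 mm high) lies at x = 45 mm. Its x axis points away from the robot, within 0.4 rad of world +x; the two buttons lie side by side along its y axis, at x = -25 mm, y = +34 and -34 mm.
- start_left_top (a point): Centre of the top face of the green start button on the pod's +y side, 68 mm above the bench when up; moves with the button. The green cap is round, 28 mm in diameter, in a black collar 44 mm in diameter whose rim is 60 mm above the bench. The two buttons' centres are 68 mm apart.
- start_right_top (a point): The same for the green start button on the pod's -y side.
- start_left (a joint): Depth of the left start button in m: 0 up, 0.008 fully down (its stop, its cap then flush with its collar). Springs back. Fully down takes 3.5 N.
- start_right (a joint): The same for the right start button.
- grinding_jar: Loose steel screw-top grinding jar, 46 mm in diameter, 48 mm high, 0.25 kg; origin at the centre of its underside. To be left alone.
- dish_stack: Loose stack of four pale dishes, 90 mm in diameter, 52 mm high; origin at the centre of its underside. To be left alone.
- reagent_bottle: Loose amber bottle with a blue cap, 52 mm in diameter, 80 mm high; origin at the centre of its underside. To be left alone.
There are look-alikes about, which are no part of the job. Several things look just like the pod: the one meant starts nearest to the robot's base.

How it is judged (in metres and radians):
On the way, in this order (a step that is already met when the one before it is completed fails the run):
1. the hood is pushed fully closed (value of joint hood above 0.075 m), for 0.2 s.
2. both start buttons are held down together by the fingers, with the hood closed, for two seconds on end (value of joint hood above 0.075 m and value of joint each of start_left, start_right above 0.0055 m and contact force between the fingers and pod above 3 N), for 1.9 s.
At the end, for the whole second after the job is handed in: The hood is closed (within 5 mm of its stop), both start buttons are released and up (within 1.5 mm), and the jar, the dishes and the bottle stand upright and still within 25 mm of where they were (value of joint hood above 0.075 m and value of joint each of start_left, start_right below 0.0015 m and distance of each of grinding_jar, dish_stack, reagent_bottle from where it was at the start of the episode below 0.025 m and angle between each of grinding_jar, dish_stack, reagent_bottle's own z axis and vertical below 0.2 rad and linear speed of each of grinding_jar, dish_stack, reagent_bottle below 0.02 m/s); the robot touches nothing.
It fails at once if one start button pressed down (over 6 mm) while the other is still up (under 1 mm) ((value of joint start_left above 0.006 m and value of joint start_right below 0.001 m) or (value of joint start_right above 0.006 m and value of joint start_left below 0.001 m)).
It fails at once if a bystander moved by more than 25 mm, lifted or tipped (not (distance of each of grinding_jar, dish_stack, reagent_bottle from where it was at the start of the episode below 0.025 m and angle between each of grinding_jar, dish_stack, reagent_bottle's own z axis and vertical below 0.2 rad and height (world z) of each of grinding_jar, dish_stack, reagent_bottle below 0.015 m)).
It also fails if it takes over 48 s, if anything falls off the work surface, if the arm or the gripper's body presses on something with over 40 N, if the wrist force passes 120 N, or if a joint passes its speed limit or range.

ROBOT

A 7-joint arm with a two-finger parallel gripper is mounted at the origin on the work surface. World frame = base frame: x ahead of the robot, y to its left, z up, the work surface at z = 0. Lengths are in mm, angles in rad, forces in N, time in s.
With the tool pointing down it reaches from about 425 to 875 mm from the base axis. Payload 4.7 kg.
Tool frame: the origin (TCP) lies midway between the tips of the shut fingers; the grasp point (between the pads) lies 19 mm behind it; z points along the fingers, y is the line along which they close (so a half turn about z gives the same grasp; the last joint's range is limited). The gripper opens to 85 mm and grips with 20 to 120 N. Pads are 22 mm wide; open, the fingers measure 114 mm over their backs; the gripper's body (76 mm by 85 mm) begins 54 mm behind the grasp point. The pads swing forward as they close: fully open they stand 13 mm farther back than shut.
Start: joints at [-1.152, 0.321, -0.07, 1.45, 0.023, 1.371, -0.057], TCP at [256.021, 597.477, 231.349] pointing down, gripper open.
Joint ranges: [-2.86, 2.86], [-0.3, 2.09], [-1.38, 1.24], [0.06, 2.45], [-1.56, 4.7], [0.09, 2.05], [-2.69, 2.69]. Speed limits (rad/s): [2.57, 2.57, 3.14, 3.14, 3.14, 3.14, 3.14].

INTERFACE

Orientations are given as a unit quaternion [x, y, z, w].
In Python, from bench import * gives the robot as it stands.
- The arm moves only by the tool carry_out, never from a script. Its argument "targets" is a list of rows, each an object of numbers: "x", "y", "z": the shift along the tool's x, y, z in m; "ax", "ay", "az": the turn, a rotation vector about the tool's x, y, z in rad. A call has 1 to 20 rows; each row is the pose to reach, as a shift and turn from the pose commanded when the call began, along the tool's axes at that moment; what a row does not reach only later rows make up. A row lasts 1/10 s, in which the tool goes at most 50 mm and 8.59 degrees, less where a joint would pass 70% of its speed; a pose out of reach is approached as far as the arm can. A call with a gripper value outside its range is refused whole. "gripper" is the closure, from 0 (fully open) to 1 (shut), set as the call begins (left out, the last holds). The fingers move at their own pace and stop on an object; the grip force is fixed at half the most. Time passes only in rows, so rows that repeat a pose let the fingers close. It gives the time, the measured TCP pose, the force, the opening and the grip force at its end, in the units of the state.
- sense(): the state, without advancing time (a new reading comes with each control period).
- snapshot(name): name is "scene" or "side" or "wrist"; returns the picture (384x512x3 uint8, blue, green, red); there is no depth.
- camera_model(name): a dict with "fx", "fy", "cx", "cy" (pixels), "R" (3x3) and "t" (3): a world point X has camera coordinates R X + t; the wrist camera has in their place "hand_eye" (4x4, takes a point from camera to tool coordinates, whose origin is the TCP and whose axes are the flange's). Camera axes: x right, y down, z forward; pixel columns grow to the right and rows downward; lengths in mm; the calibration is good to about 2 mm. A picture is of the moment at which its call begins: read the wrist's pose just before it. camera_model takes no time and is no camera call.
- sign_off(): hands the job in; it is judged then, once.
The state is a dict: "clock": time; "joints": joint angles; "dq": joint speeds; "effort": joint torques, N m; "eef_pos": TCP position; "tool_rot": TCP orientation; "contact_force": force on the tool from outside, world axes, zero at the start; "moment": the same for the moment, N m; "finger_gap": opening from 0.0 (shut) to 1.0 (fully open); "grip_force": force on a finger pad.
Only numpy, scipy, OpenCV 4.12 (cv2) and the standard library are available. Lean on these libraries where they do the work, as an engineer would, in place of code of your own. Each camera call takes 0.05 s, during which the arm holds its last target. There are 200 camera calls.

## Working session

There is one attempt and no reset: what is moved stays moved. The work goes in short steps, Python scripts to look and compute and a tool call to move; the robot and the scene stay as the last step left them, time stands still between calls to the robot, and variables do not carry over. Pictures are saved under pics/ and viewed, at most 13 in all, crops included, and the job is handed in when it is done.

Besides the shell and the picture viewer there is one more tool, called in YAML: its name, and indented under it one key for each argument. carry_out: Moves the arm, as the interface text tells. Its arguments: {"type":"object","properties":{"targets":{"type":"array","items":{"type":"object","properties":{"x":{"type":"number"},"y":{"type":"number"},"z":{"type":"number"},"ax":{"type":"number"},"ay":{"type":"number"},"az":{"type":"number"}}}},"gripper":{"type":"number"}},"required":["targets"]}

```bash
mkdir -p pics; python3 - <<'E'
from bench import *
import cv2
s=sense();print(s)
for n in("scene","side"):
    cv2.imwrite(f"pics/{n}0.png",cv2.resize(snapshot(n),(800,600),interpolation=cv2.INTER_CUBIC))
    print(n,camera_model(n))
print(camera_model("wrist"))
E
```

```text
{'clock': 0.0, 'joints': array([-1.15188999,  0.32182393, -0.07005798,  1.45168034,  0.02259962,
        1.37081053, -0.05689632]), 'dq': array([-0.00012074,  0.00050999, -0.00025357, -0.00042612,  0.00150778,
        0.00084654,  0.00154202]), 'effort': array([ 2.11506631e-04, -4.93586326e+01, -3.81679712e-01, -3.14326894e+01,
        1.31306730e-02,  1.13691995e-02,  3.12519001e-05]), 'eef_pos': array([255.84262398, 596.93908385, 230.22001707]), 'tool_rot': array([ 2.01019563e-01,  9.79586749e-01, -9.57448002e-04, -1.41544524e-04]), 'contact_force': array([-0.11438263, -0.82537038, -0.24985784]), 'moment': array([ 0.02210891, -0.00761131, -0.00477355]), 'grip_force': 0.0, 'finger_gap': 1.0041188962607523}
scene {'fx': 490.6599708189256, 'fy': 490.6599708189256, 'cx': 253.15276611149216, 'cy': 185.49613554231223, 'R': array([[ 0.74939367,  0.66210874,  0.00459811],
       [ 0.55796851, -0.62775546, -0.54276535],
       [-0.35648319,  0.40931052, -0.8398718 ]]), 't': array([-487.99198417, -148.06043747, 1553.38166515])}
side {'fx': 365.3634383027697, 'fy': 365.3634383027697, 'cx': 262.59879265163795, 'cy': 191.38898517001206, 'R': array([[ 0.04019519, -0.99907574, -0.01523206],
       [-0.60153905, -0.01202344, -0.79875291],
       [ 0.79783151,  0.04126871, -0.60146635]]), 't': array([152.21177002, 414.94124476, 866.02133951])}
{'fx': 278.54792576117563, 'fy': 278.54792576117563, 'cx': 254.9673345198306, 'cy': 191.26237460931458, 'hand_eye': array([[-2.57287559e-04, -9.60810395e-01, -2.77206273e-01,
         7.01995341e+01],
       [ 9.99999841e-01, -1.08126395e-04, -5.53373316e-04,
         1.33624760e-01],
       [ 5.01713520e-04, -2.77206371e-01,  9.60810271e-01,
        -1.42493399e+02],
       [ 0.00000000e+00,  0.00000000e+00,  0.00000000e+00,
         1.00000000e+00]])}
```

View pics/scene0.png

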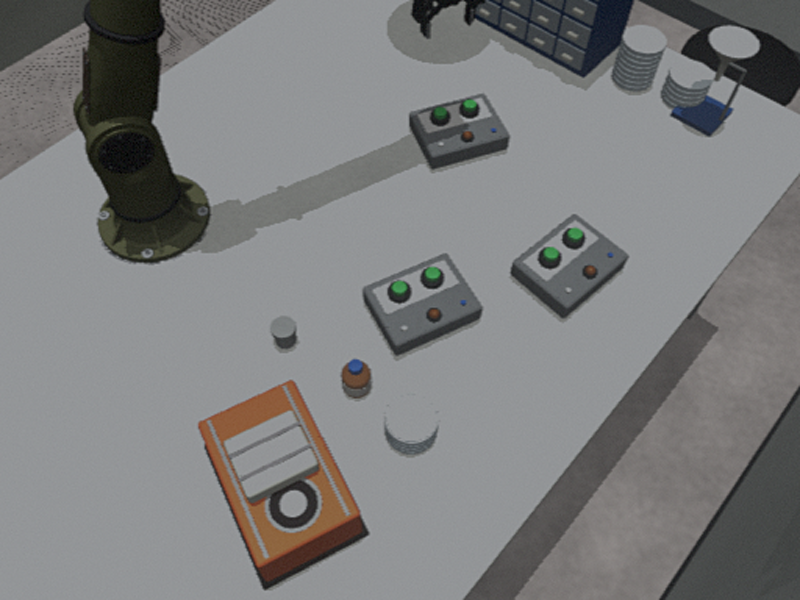

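View pics/side0.png

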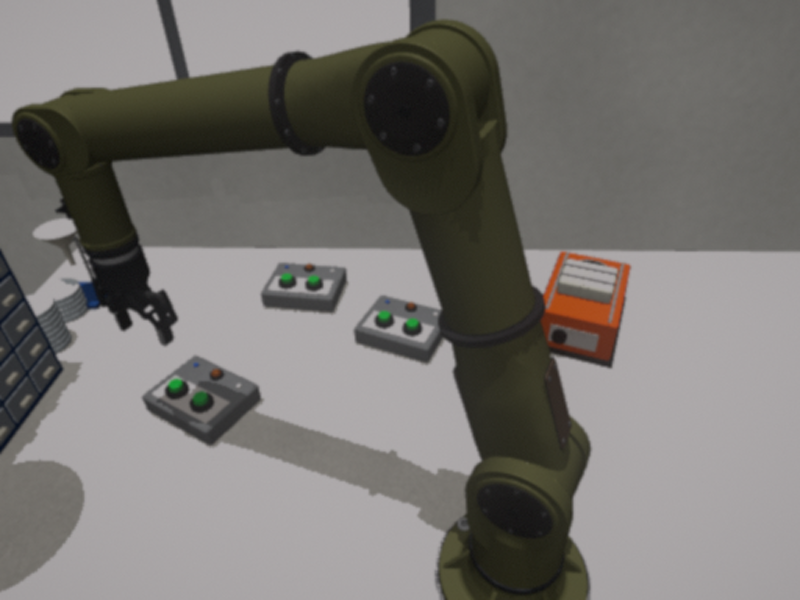

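The scene view shows three pods, with button pairs at (440,115)/(470,106), (399,290)/(432,275) and (550,256)/(574,237). The mill is at lower left, its hood face near (265,425), with the jar (284,330), bottle (356,376) and dishes (411,424) between it and the middle pod. The side view shows the same pods.

```bash
cat > h.py <<'E'
from bench import *
import cv2,numpy as np
def ray(n,u,v,z):
    m=camera_model(n);R=np.array(m["R"]);t=np.array(m["t"])
    d=R.T@np.array([(u-m["cx"])/m["fx"],(v-m["cy"])/m["fy"],1]);c=-R.T@t
    return c+d*(z-c[2])/d[2]
def proj(n,X):
    m=camera_model(n);p=np.array(m["R"])@X+np.array(m["t"])
    return m["fx"]*p[0]/p[2]+m["cx"],m["fy"]*p[1]/p[2]+m["cy"]
E
python3 - <<'E'
from h import *
k=512/800
for nm,u,v,z in [("A",440,115,68),("A",470,106,68),("B",399,290,68),("B",432,275,68),("C",550,256,68),("C",574,237,68),("jar",284,325,48),("bottle",356,366,80),("dish",412,412,52),("hoodnearTopL",225,442,146),("hoodnearTopR",294,412,146)]:
    p=ray("scene",u*k,v*k,z);print(nm,p.round(0),np.hypot(*p[:2]).round())
im=snapshot("scene")
cv2.imwrite("pics/mill.png",cv2.resize(im[235:380,115:245],None,fx=4.1,fy=4.1,interpolation=cv2.INTER_CUBIC))
cv2.imwrite("pics/pods.png",cv2.resize(im[50:230,220:410],None,fx=3.3,fy=3.3,interpolation=cv2.INTER_CUBIC))
E
```

```text
A [289. 551.  68.] 622.0
A [320. 614.  68.] 692.0
B [515. 163.  68.] 540.0
B [539. 227.  68.] 585.0
C [675. 405.  68.] 787.0
C [683. 471.  68.] 830.0
jar [403. -19.  48.] 403.0
bottle [566.  -5.  80.] 566.0
dish [683.   5.  52.] 683.0
hoodnearTopL [ 532. -249.  146.] 588.0
hoodnearTopR [ 574. -147.  146.] 593.0
```

View pics/mill.png

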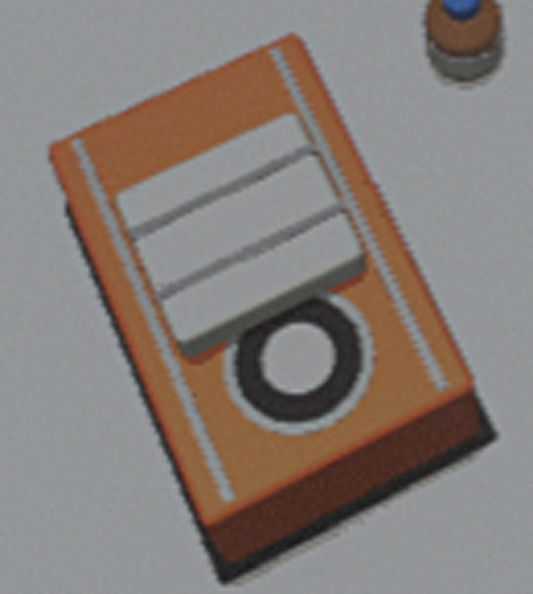

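View pics/pods.png

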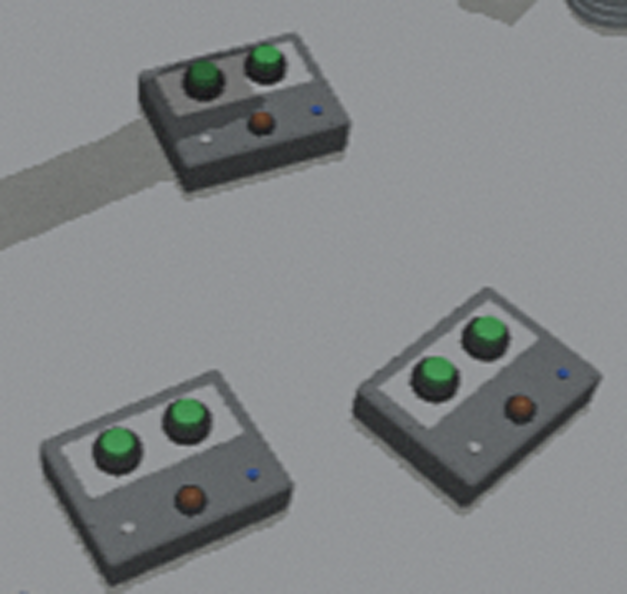

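The mill crop shows hood top corners at (117,192), (293,113), (365,258), (183,342) and mill top corners at (50,147), (297,35), (470,383), (210,520). The pods crop shows the nearest pod at lower left, caps at (120,443) and (188,412).

```bash
python3 - <<'E'
from h import *
M=lambda u,v,z:ray("scene",115+u/4.1,235+v/4.1,z)[:2]
P=lambda u,v,z:ray("scene",220+u/3.3,50+v/3.3,z)[:2]
h=np.array([M(*c,146) for c in[(117,192),(293,113),(365,258),(183,342)]])
m=np.array([M(*c,110) for c in[(50,147),(297,35),(470,383),(210,520)]])
print(h.round(1),m.round(1))
for q in(h,m):
    d=(q[2]+q[3]-q[0]-q[1])/2;e=(q[1]+q[2]-q[0]-q[3])/2
    print(q.mean(0),np.linalg.norm(d),np.linalg.norm(e),np.arctan2(d[1],d[0]),np.arctan2(-e[0],e[1]))
r,l=P(120,443,68),P(188,412,68);e=l-r
print(r,l,np.linalg.norm(e),np.arctan2(-e[0],e[1]),(r+l)/2)
from scipy.spatial.transform import Rotation as T
print(T.from_quat(sense()["tool_rot"]).as_matrix().round(3))
E
```

```text
[[ 529.5 -248.1]
 [ 569.4 -148. ]
 [ 661.9 -182.6]
 [ 621.2 -282. ]] [[ 462.8 -250.3]
 [ 519.7 -101.6]
 [ 744.9 -187.9]
 [ 690.8 -334.1]]
[ 595.51557392 -215.1773287 ] 98.27179554259828 107.57853334866152 -0.3555177290738641 -0.3839514725327334
[ 604.57041196 -218.4655007 ] 242.02209030210386 157.5842567730005 -0.35886232200889095 -0.3598865846936823
[514.30610455 168.10475694] [537.16265205 231.17174943] 67.08105026965404 -0.3476935878568963 [525.7343783  199.63825318]
[[-0.919  0.394 -0.001]
 [ 0.394  0.919 -0.001]
 [-0.    -0.001 -1.   ]]
```

carry_out:
  gripper: 1
  targets:
    - {"x":-0.04,"y":-0.02}
    - {"x":-0.08,"y":-0.04}
    - {"x":-0.12,"y":-0.06}
    - {"x":-0.16,"y":-0.085}
    - {"x":-0.2,"y":-0.105}
    - {"x":-0.24,"y":-0.125}
    - {"x":-0.27,"y":-0.145}
    - {"x":-0.302,"y":-0.161}
    - {"x":-0.324,"y":-0.2}
    - {"x":-0.346,"y":-0.24}
    - {"x":-0.368,"y":-0.28}
    - {"x":-0.39,"y":-0.32}
    - {"x":-0.413,"y":-0.36}
    - {"x":-0.436,"y":-0.397}
    - {"x":-0.455,"y":-0.435,"az":-0.02}
    - {"x":-0.475,"y":-0.47,"az":-0.05}
    - {"x":-0.495,"y":-0.51,"az":-0.05}
    - {"x":-0.515,"y":-0.55,"az":-0.05}
    - {"x":-0.535,"y":-0.59,"az":-0.05}
    - {"x":-0.548,"y":-0.618,"az":-0.05}

```text
validation failed for argument at $.ta...
```

```bash
python3 - <<'E'
from h import *
import cv2
s=sense();print(s["clock"],s["eef_pos"],s["tool_rot"],s["contact_force"],s["joints"].round(2))
w=snapshot("wrist");c=snapshot("scene")[200:380,90:330]
cv2.imwrite("pics/c1.png",np.vstack([cv2.resize(w,(400,300)),cv2.resize(c,(400,300))]))
E
```

```text
0.15 [255.8522652  597.10885118 230.48052288] [ 2.00990732e-01  9.79592880e-01 -7.06742574e-04 -1.22279998e-04] [-1.29296809  0.40240822 -0.18588496] [-1.15  0.32 -0.07  1.45  0.02  1.37 -0.06]
```

View pics/c1.png

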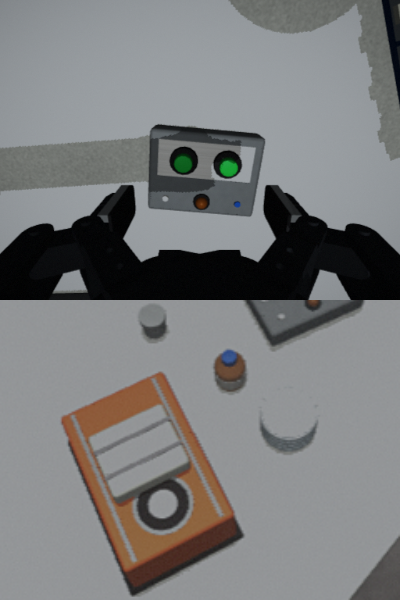

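The move was refused before running (rows apparently need all keys), so the arm still stands at the start; the wrist view shows the decoy pod between the open fingers. Resending with full rows.

carry_out:
  gripper: 1
  targets:
    - {"x":-0.04,"y":-0.02,"z":0,"ax":0,"ay":0,"az":0}
    - {"x":-0.08,"y":-0.04,"z":0,"ax":0,"ay":0,"az":0}
    - {"x":-0.12,"y":-0.06,"z":0,"ax":0,"ay":0,"az":0}
    - {"x":-0.16,"y":-0.085,"z":0,"ax":0,"ay":0,"az":0}
    - {"x":-0.2,"y":-0.105,"z":0,"ax":0,"ay":0,"az":0}
    - {"x":-0.24,"y":-0.125,"z":0,"ax":0,"ay":0,"az":0}
    - {"x":-0.27,"y":-0.145,"z":0,"ax":0,"ay":0,"az":0}
    - {"x":-0.302,"y":-0.161,"z":0,"ax":0,"ay":0,"az":0}
    - {"x":-0.324,"y":-0.2,"z":0,"ax":0,"ay":0,"az":0}
    - {"x":-0.346,"y":-0.24,"z":0,"ax":0,"ay":0,"az":0}
    - {"x":-0.368,"y":-0.28,"z":0,"ax":0,"ay":0,"az":0}
    - {"x":-0.39,"y":-0.32,"z":0,"ax":0,"ay":0,"az":0}
    - {"x":-0.413,"y":-0.36,"z":0,"ax":0,"ay":0,"az":0}
    - {"x":-0.436,"y":-0.397,"z":0,"ax":0,"ay":0,"az":0}
    - {"x":-0.455,"y":-0.435,"z":0,"ax":0,"ay":0,"az":-0.02}
    - {"x":-0.475,"y":-0.47,"z":0,"ax":0,"ay":0,"az":-0.05}
    - {"x":-0.495,"y":-0.51,"z":0,"ax":0,"ay":0,"az":-0.05}
    - {"x":-0.515,"y":-0.55,"z":0,"ax":0,"ay":0,"az":-0.05}
    - {"x":-0.535,"y":-0.59,"z":0,"ax":0,"ay":0,"az":-0.05}
    - {"x":-0.548,"y":-0.618,"z":0,"ax":0,"ay":0,"az":-0.05}

```text
clock: 2.25
eef_pos: [515.7, -190.1, 231.6]
tool_rot: [0.178, 0.984, -0.001, 0.0]
contact_force: [0.2, 0.2, 0.4]
finger_gap: 0.001
grip_force: 0.0
```

```bash
python3 - <<'E'
from h import *
s=sense();print(s["clock"],s["eef_pos"],s["tool_rot"],s["joints"].round(2))
w=snapshot("wrist");c=snapshot("scene")[200:380,90:330];print(s["eef_pos"])
cv2.imwrite("pics/c2.png",np.vstack([cv2.resize(w,(400,300)),cv2.resize(c,(400,300))]))
E
```

```text
2.25 [ 515.7372006  -190.07717669  231.61393496] [ 1.77979724e-01  9.84033941e-01 -5.10546057e-04  4.00612601e-04] [-0.24  0.11  0.59  1.72 -0.06  1.33  1.58]
[ 515.7372006  -190.07717669  231.61393496]
```

View pics/c2.png

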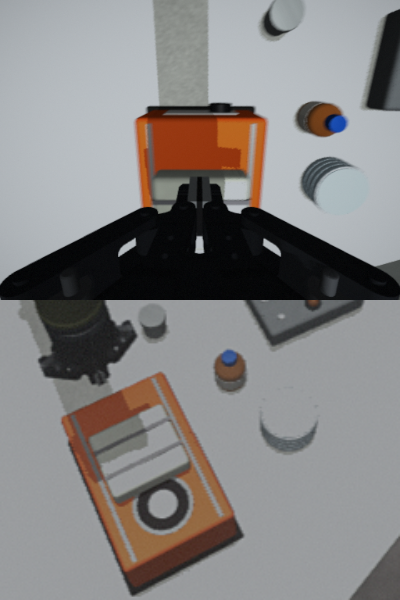

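The fingers are centred on the hood's near face, about 30 mm ahead along the tool axis: in the wrist view the hood edge is at (200,178) and the fingertips are near (200,185). Descending next.

carry_out:
  targets:
    - {"x":0,"y":0,"z":0.03,"ax":0,"ay":0,"az":0}
    - {"x":0,"y":0,"z":0.06,"ax":0,"ay":0,"az":0}
    - {"x":0,"y":0,"z":0.085,"ax":0,"ay":0,"az":0}
    - {"x":0,"y":0,"z":0.1,"ax":0,"ay":0,"az":0}
    - {"x":0,"y":0,"z":0.108,"ax":0,"ay":0,"az":0}
    - {"x":0,"y":0,"z":0.108,"ax":0,"ay":0,"az":0}

```text
clock: 2.95
eef_pos: [516.1, -185.9, 122.8]
tool_rot: [0.176, 0.984, 0.0, -0.001]
contact_force: [-0.2, -0.6, 0.8]
finger_gap: 0.001
grip_force: 0.0
```

carry_out:
  targets:
    - {"x":-0.01,"y":0,"z":0,"ax":0,"ay":0,"az":0}
    - {"x":-0.018,"y":0,"z":0,"ax":0,"ay":0,"az":0}
    - {"x":-0.024,"y":0,"z":0,"ax":0,"ay":0,"az":0}
    - {"x":-0.03,"y":0,"z":0,"ax":0,"ay":0,"az":0}
    - {"x":-0.036,"y":0,"z":0,"ax":0,"ay":0,"az":0}
    - {"x":-0.042,"y":0,"z":0,"ax":0,"ay":0,"az":0}
    - {"x":-0.048,"y":0,"z":0,"ax":0,"ay":0,"az":0}
    - {"x":-0.054,"y":0,"z":0,"ax":0,"ay":0,"az":0}
    - {"x":-0.06,"y":0,"z":0,"ax":0,"ay":0,"az":0}
    - {"x":-0.066,"y":0,"z":0,"ax":0,"ay":0,"az":0}
    - {"x":-0.07,"y":0,"z":0,"ax":0,"ay":0,"az":0}

```text
clock: 4.05
eef_pos: [582.5, -211.1, 123.3]
tool_rot: [0.176, 0.984, -0.0, 0.0]
contact_force: [-2.2, 0.0, 1.2]
finger_gap: 0.001
grip_force: 1.1
```

carry_out:
  targets:
    - {"x":-0.005,"y":0,"z":0,"ax":0,"ay":0,"az":0}
    - {"x":-0.01,"y":0,"z":0,"ax":0,"ay":0,"az":0}
    - {"x":-0.014,"y":0,"z":0,"ax":0,"ay":0,"az":0}
    - {"x":-0.018,"y":0,"z":0,"ax":0,"ay":0,"az":0}
    - {"x":-0.018,"y":0,"z":0,"ax":0,"ay":0,"az":0}

```text
clock: 4.55
eef_pos: [599.7, -217.1, 123.2]
tool_rot: [0.176, 0.984, -0.0, 0.001]
contact_force: [-0.1, -1.0, 0.1]
finger_gap: -0.001
grip_force: 0.0
```

carry_out:
  targets:
    - {"x":-0.002,"y":0,"z":0,"ax":0,"ay":0,"az":0}
    - {"x":-0.004,"y":0,"z":0,"ax":0,"ay":0,"az":0}
    - {"x":-0.004,"y":0,"z":0,"ax":0,"ay":0,"az":0}

```text
clock: 4.85
eef_pos: [602.9, -218.2, 123.2]
tool_rot: [0.176, 0.984, 0.0, 0.0]
contact_force: [-1.6, 1.1, -0.3]
finger_gap: -0.003
grip_force: 0.6
```

carry_out:
  targets:
    - {"x":-0.002,"y":0,"z":0,"ax":0,"ay":0,"az":0}
    - {"x":-0.004,"y":0,"z":0,"ax":0,"ay":0,"az":0}
    - {"x":-0.004,"y":0,"z":0,"ax":0,"ay":0,"az":0}

```text
clock: 5.15
eef_pos: [605.2, -219.0, 123.2]
tool_rot: [0.176, 0.984, 0.001, -0.002]
contact_force: [-5.7, 2.4, 4.8]
finger_gap: 0.001
grip_force: 3.2
```

carry_out:
  targets:
    - {"x":-0.002,"y":0,"z":0,"ax":0,"ay":0,"az":0}
    - {"x":-0.004,"y":0,"z":0,"ax":0,"ay":0,"az":0}
    - {"x":-0.004,"y":0,"z":0,"ax":0,"ay":0,"az":0}
    - {"x":-0.004,"y":0,"z":0,"ax":0,"ay":0,"az":0}

```text
clock: 5.55
eef_pos: [605.2, -219.0, 123.3]
tool_rot: [0.177, 0.984, 0.002, -0.006]
contact_force: [-18.1, 6.4, 11.9]
finger_gap: 0.002
grip_force: 9.3
```

The hood is at its stop: the force reached 19 N with no further motion. Backing off, lifting and going over the pod.

carry_out:
  targets:
    - {"x":0.012,"y":0,"z":0,"ax":0,"ay":0,"az":0}
    - {"x":0.03,"y":0,"z":0,"ax":0,"ay":0,"az":0}
    - {"x":0.03,"y":0,"z":-0.03,"ax":0,"ay":0,"az":0}
    - {"x":0.03,"y":0,"z":-0.07,"ax":0,"ay":0,"az":0}
    - {"x":0.03,"y":0,"z":-0.11,"ax":0,"ay":0,"az":0}

```text
clock: 6.05
eef_pos: [582.3, -210.5, 234.6]
tool_rot: [0.176, 0.984, 0.0, 0.0]
contact_force: [0.6, 0.5, 1.0]
finger_gap: 0.0
grip_force: 0.0
```

carry_out:
  gripper: 0.37
  targets:
    - {"x":0.02,"y":0.036,"z":0,"ax":0,"ay":0,"az":0}
    - {"x":0.04,"y":0.073,"z":0,"ax":0,"ay":0,"az":0}
    - {"x":0.06,"y":0.11,"z":0,"ax":0,"ay":0,"az":0}
    - {"x":0.08,"y":0.146,"z":0,"ax":0,"ay":0,"az":0}
    - {"x":0.1,"y":0.183,"z":0,"ax":0,"ay":0,"az":0}
    - {"x":0.12,"y":0.22,"z":0,"ax":0,"ay":0,"az":0}
    - {"x":0.14,"y":0.256,"z":0,"ax":0,"ay":0,"az":0}
    - {"x":0.16,"y":0.293,"z":0,"ax":0,"ay":0,"az":0}
    - {"x":0.18,"y":0.33,"z":0,"ax":0,"ay":0,"az":0}
    - {"x":0.197,"y":0.365,"z":0,"ax":0,"ay":0,"az":0}
    - {"x":0.197,"y":0.365,"z":0,"ax":0,"ay":0,"az":0}
    - {"x":0.197,"y":0.365,"z":0,"ax":0,"ay":0,"az":0}

```text
clock: 7.25
eef_pos: [524.2, 201.4, 233.4]
tool_rot: [0.175, 0.985, 0.0, 0.001]
contact_force: [-0.0, -0.2, -0.2]
finger_gap: 0.631
grip_force: 0.0
```

```bash
python3 - <<'E'
from h import *
s=sense();print(s["clock"],s["eef_pos"],s["tool_rot"],s["finger_gap"],s["contact_force"])
w=snapshot("wrist");c=snapshot("scene")[130:380,90:423]
cv2.imwrite("pics/c3.png",np.vstack([cv2.resize(w,(400,300)),cv2.resize(c,(400,300))]))
E
```

```text
7.25 [524.24035586 201.35533395 233.41354625] [1.75135267e-01 9.84544214e-01 2.28716340e-04 5.26601435e-04] 0.6305666748172909 [-0.02102393 -0.23152106 -0.18704698]
```

View pics/c3.png

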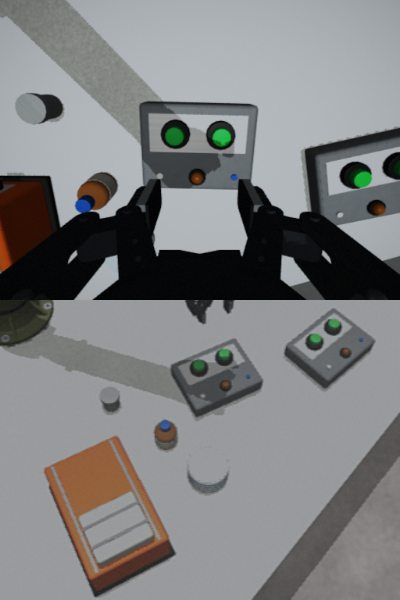

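The hood now covers the chamber. In the wrist view the pod's caps are at (175,134) and (221,132), between the fingers, whose tips are near (157,182) and (240,182).

```bash
python3 - <<'E'
from h import *
s=sense();w=snapshot("wrist");m=camera_model("wrist");H=np.array(m["hand_eye"])
def tool(u,v,z):
    d=H[:3,:3]@np.array([(u-m["cx"])/m["fx"],(v-m["cy"])/m["fy"],1]);c=H[:3,3];return c+d*(z-c[2])/d[2]
a=w.astype(int);g=((a[...,1]>a[...,2]*1.5+15)&(a[...,1]>a[...,0]*1.5)).astype(np.uint8)
g[:, 380:]=0
n,L,S,C=cv2.connectedComponentsWithStats(g)
zt=s["eef_pos"][2]-68
for i in range(1,n):
    if S[i,4]>40:
        x,y,ww,hh,A=S[i];print(S[i],C[i],tool(*C[i],zt).round(1))
for u,v in[(157,182),(240,182)]: print(tool(u*1.28,v*1.28,-4).round(1))
cv2.imwrite("pics/c4.png",cv2.resize(w[150:330,130:382],None,fx=3,fy=3,interpolation=cv2.INTER_CUBIC)) 
E
```

```text
[213 160  25  26 502] [225.39641434 172.28685259] [  3.6 -33.4 165.5]
[273 161  26  26 500] [285.424 173.57 ] [  2.1  34.4 165.5]
[  6.8 -29.2  -4. ]
[ 6.8 28.3 -4. ]
```

View pics/c4.png

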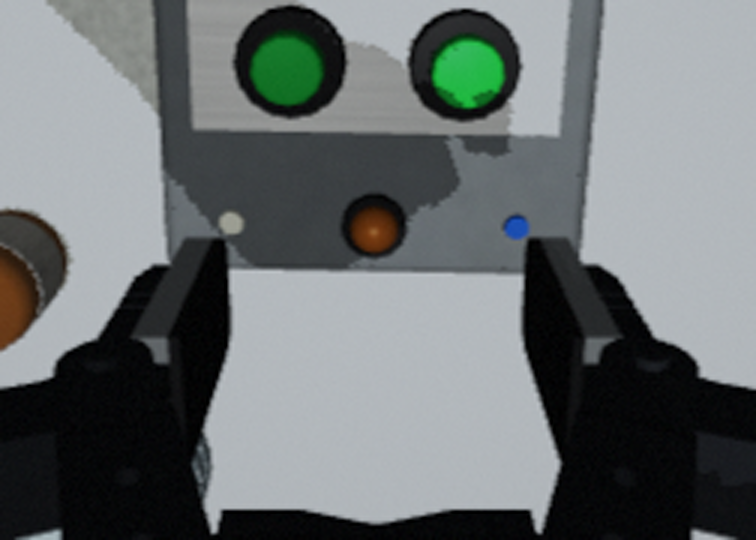

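carry_out:
  gripper: 0.29
  targets:
    - {"x":0.001,"y":0,"z":0.03,"ax":0,"ay":0,"az":0.01}
    - {"x":0.001,"y":0,"z":0.06,"ax":0,"ay":0,"az":0.01}
    - {"x":0.001,"y":0,"z":0.09,"ax":0,"ay":0,"az":0.01}
    - {"x":0.001,"y":0,"z":0.12,"ax":0,"ay":0,"az":0.01}
    - {"x":0.001,"y":0,"z":0.14,"ax":0,"ay":0,"az":0.01}
    - {"x":0.001,"y":0,"z":0.15,"ax":0,"ay":0,"az":0.01}
    - {"x":0.001,"y":0,"z":0.155,"ax":0,"ay":0,"az":0.01}
    - {"x":0.001,"y":0,"z":0.155,"ax":0,"ay":0,"az":0.01}

```text
clock: 8.2
eef_pos: [523.5, 199.9, 78.6]
tool_rot: [0.182, 0.983, 0.0, 0.0]
contact_force: [0.4, 1.0, 0.1]
finger_gap: 0.713
grip_force: 0.0
```

```bash
python3 - <<'E'
from h import *
s=sense();print(s["clock"],s["eef_pos"],s["tool_rot"],s["finger_gap"],s["contact_force"])
w=snapshot("wrist")[130:330,110:400];c=snapshot("scene")[140:230,220:340]
cv2.imwrite("pics/c5.png",np.vstack([cv2.resize(w,(435,300)),cv2.resize(c,(435,300))]))
E
```

```text
8.2 [523.53495528 199.8811844   78.58154982] [1.81867382e-01 9.83323045e-01 9.90117771e-05 1.85536754e-04] 0.7133734789349699 [0.43275209 1.04368309 0.13164512]
```

View pics/c5.png

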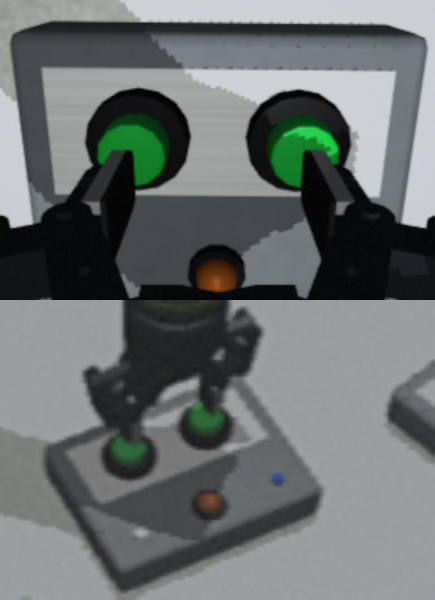

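Both fingertips are over their caps: tips near (122,155) and (315,155), caps centred at (131,150) and (303,150). Pressing down slowly.

carry_out:
  targets:
    - {"x":0,"y":0,"z":0.003,"ax":0,"ay":0,"az":0}
    - {"x":0,"y":0,"z":0.006,"ax":0,"ay":0,"az":0}
    - {"x":0,"y":0,"z":0.009,"ax":0,"ay":0,"az":0}
    - {"x":0,"y":0,"z":0.012,"ax":0,"ay":0,"az":0}
    - {"x":0,"y":0,"z":0.012,"ax":0,"ay":0,"az":0}

```text
clock: 8.8
eef_pos: [523.1, 200.4, 66.2]
tool_rot: [0.181, 0.983, 0.0, -0.0]
contact_force: [-0.7, -1.4, 1.8]
finger_gap: 0.71
grip_force: 1.1
```

carry_out:
  targets:
    - {"x":0,"y":0,"z":0.002,"ax":0,"ay":0,"az":0}
    - {"x":0,"y":0,"z":0.004,"ax":0,"ay":0,"az":0}
    - {"x":0,"y":0,"z":0.004,"ax":0,"ay":0,"az":0}

```text
clock: 9.1
eef_pos: [523.2, 200.4, 62.5]
tool_rot: [0.181, 0.983, 0.0, 0.0]
contact_force: [-2.3, -0.5, 4.8]
finger_gap: 0.712
grip_force: 2.2
```

carry_out:
  targets:
    - {"x":0,"y":0,"z":0.002,"ax":0,"ay":0,"az":0}
    - {"x":0,"y":0,"z":0.004,"ax":0,"ay":0,"az":0}
    - {"x":0,"y":0,"z":0.004,"ax":0,"ay":0,"az":0}

```text
clock: 9.4
eef_pos: [523.2, 200.5, 59.0]
tool_rot: [0.181, 0.983, 0.0, -0.0]
contact_force: [-2.1, -0.6, 6.9]
finger_gap: 0.708
grip_force: 3.3
```

carry_out:
  targets:
    - {"x":0,"y":0,"z":0.002,"ax":0,"ay":0,"az":0}
    - {"x":0,"y":0,"z":0.004,"ax":0,"ay":0,"az":0}
    - {"x":0,"y":0,"z":0.004,"ax":0,"ay":0,"az":0}

```text
clock: 9.7
eef_pos: [523.3, 200.5, 58.5]
tool_rot: [0.181, 0.983, 0.001, -0.0]
contact_force: [-11.1, -4.9, 30.5]
finger_gap: 0.71
grip_force: 14.9
```

carry_out:
  targets:
    - {"x":0,"y":0,"z":0,"ax":0,"ay":0,"az":0}
    - {"x":0,"y":0,"z":0,"ax":0,"ay":0,"az":0}
    - {"x":0,"y":0,"z":0,"ax":0,"ay":0,"az":0}
    - {"x":0,"y":0,"z":0,"ax":0,"ay":0,"az":0}
    - {"x":0,"y":0,"z":0,"ax":0,"ay":0,"az":0}
    - {"x":0,"y":0,"z":0,"ax":0,"ay":0,"az":0}
    - {"x":0,"y":0,"z":0,"ax":0,"ay":0,"az":0}
    - {"x":0,"y":0,"z":0,"ax":0,"ay":0,"az":0}
    - {"x":0,"y":0,"z":0,"ax":0,"ay":0,"az":0}
    - {"x":0,"y":0,"z":0,"ax":0,"ay":0,"az":0}
    - {"x":0,"y":0,"z":0,"ax":0,"ay":0,"az":0}
    - {"x":0,"y":0,"z":0,"ax":0,"ay":0,"az":0}
    - {"x":0,"y":0,"z":0,"ax":0,"ay":0,"az":0}
    - {"x":0,"y":0,"z":0,"ax":0,"ay":0,"az":0}
    - {"x":0,"y":0,"z":0,"ax":0,"ay":0,"az":0}
    - {"x":0,"y":0,"z":0,"ax":0,"ay":0,"az":0}
    - {"x":0,"y":0,"z":0,"ax":0,"ay":0,"az":0}
    - {"x":0,"y":0,"z":0,"ax":0,"ay":0,"az":0}
    - {"x":0,"y":0,"z":0,"ax":0,"ay":0,"az":0}
    - {"x":0,"y":0,"z":0,"ax":0,"ay":0,"az":0}

```text
clock: 11.7
eef_pos: [523.3, 200.6, 58.5]
tool_rot: [0.181, 0.983, 0.001, -0.0]
contact_force: [-10.6, -3.3, 30.1]
finger_gap: 0.712
grip_force: 14.7
```

```bash
python3 - <<'E'
from h import *
s=sense();print(s["clock"],s["eef_pos"],s["moment"],s["finger_gap"],s["contact_force"])
w=snapshot("wrist")[130:330,110:400];c=snapshot("scene")[140:230,220:340]
cv2.imwrite("pics/c6.png",np.vstack([cv2.resize(w,(435,300)),cv2.resize(c,(435,300))]))
E
```

```text
11.7 [523.29476673 200.55272449  58.53411621] [-1.07238523  2.53381139 -0.02538273] 0.7120956564571087 [-10.63329207  -3.33306459  30.09922585]
```

View pics/c6.png

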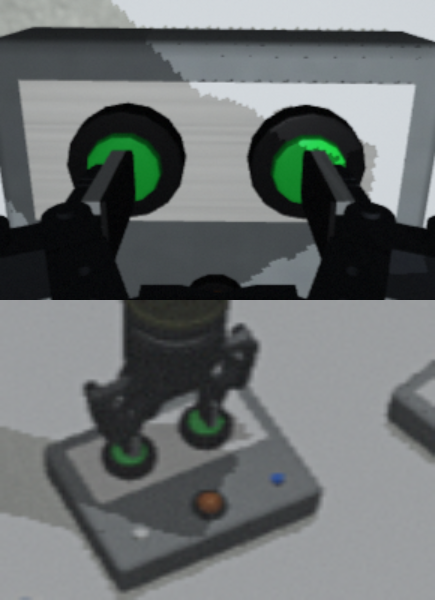

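Both caps, near (123,165) and (310,165), are flush in their collars with a fingertip on each. Holding a little longer, then lifting clear.

carry_out:
  targets:
    - {"x":0,"y":0,"z":0,"ax":0,"ay":0,"az":0}
    - {"x":0,"y":0,"z":0,"ax":0,"ay":0,"az":0}
    - {"x":0,"y":0,"z":0,"ax":0,"ay":0,"az":0}
    - {"x":0,"y":0,"z":0,"ax":0,"ay":0,"az":0}
    - {"x":0,"y":0,"z":0,"ax":0,"ay":0,"az":0}
    - {"x":0,"y":0,"z":0,"ax":0,"ay":0,"az":0}
    - {"x":0,"y":0,"z":-0.006,"ax":0,"ay":0,"az":0}
    - {"x":0,"y":0,"z":-0.014,"ax":0,"ay":0,"az":0}
    - {"x":0,"y":0,"z":-0.03,"ax":0,"ay":0,"az":0}
    - {"x":0,"y":0,"z":-0.06,"ax":0,"ay":0,"az":0}
    - {"x":0,"y":0,"z":-0.1,"ax":0,"ay":0,"az":0}
    - {"x":0,"y":0,"z":-0.14,"ax":0,"ay":0,"az":0}
    - {"x":0,"y":0,"z":-0.16,"ax":0,"ay":0,"az":0}
    - {"x":0,"y":0,"z":-0.16,"ax":0,"ay":0,"az":0}
    - {"x":0,"y":0,"z":-0.16,"ax":0,"ay":0,"az":0}
    - {"x":0,"y":0,"z":-0.16,"ax":0,"ay":0,"az":0}

```text
clock: 13.4
eef_pos: [522.2, 200.0, 212.6]
tool_rot: [0.181, 0.983, -0.001, -0.001]
contact_force: [0.7, -1.0, 0.1]
finger_gap: 0.712
grip_force: 0.0
```

```bash
python3 - <<'E'
from h import *
s=sense();print(s["clock"],s["eef_pos"],s["contact_force"])
cv2.imwrite("pics/f.png",cv2.resize(snapshot("scene"),(800,600)))
E
```

```text
13.4 [522.23899301 199.99973394 212.55923458] [ 0.68575013 -0.96989052  0.05352503]
```

View pics/f.png

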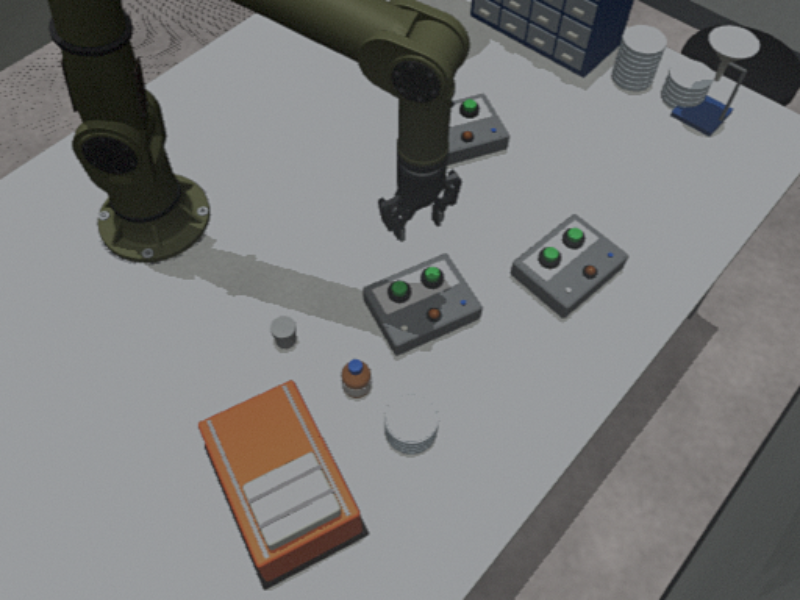

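The hood is closed (290,500), both buttons are up (399,290)/(432,275), the jar, bottle and dishes are unmoved, and the arm is clear.

```bash
python3 -c "
from bench import *
print(sign_off())"
```

```text
the job is handed in; nothing more can be done
None
```

The job is handed in, but no verdict came back: the hood is closed against its stop, both green buttons were held fully down together for over two seconds and are up again, the jar, dishes and bottle look unmoved, and the arm is clear at about 13 s of the 48 s allowed.

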